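Wedge the freshly varnished hatch panel up off its front blocks

TASK

The teak hatch panel lying on the varnishing stand must come free of the two blue front blocks before the wet varnish glues it down. Take the green wedge with the orange grip, slide it flat along the bench, straight in under the middle of the panel's front edge (the edge facing the robot), until that edge just lifts, about 6 mm clear of both blocks (the white line on the wedge is then at the edge), and finish while still holding the wedge there. Do not touch the panel with the robot, leave it in its place on the stand, and leave the other things on the bench alone.

Things in the scene. Friction and masses are not known exactly. Their poses are not given: they have to be found in the camera images.
- panel: Loose teak hatch panel, brown with pale stripes and a dark brass-rimmed round inset, 220 (x) x 300 (y) x 14 (z) mm, 0.5 to 0.95 kg. Origin: centre of its underside; x points from its front edge (facing the robot) to its back. It lies level, underside 18 mm above the bench, on two front blocks and a rear bearer, 2 mm in front of a 42 mm high fence that stops it sliding back.
- panel_front (a point): Point on the panel: middle of the lower front edge (110 mm from the panel's origin along its -x). 18 mm above the bench at the start; its rise is the lift. Axes as the panel's.
- front_blocks: Two blue blocks, fixed, that carry the panel's two front corners: each 60 (x) x 50 (y) x 18 (z) mm, standing out 20 mm in front of the panel, centred 120 mm to either side of its middle; the 190 mm between them is open for the wedge, and bare bench. Origin: on the bench, midway between them, 20 mm behind the panel's front edge. Axes as the stand's.
- stand: Varnishing stand of pale wood fixed on the bench: rear bearer 18 mm high, back fence 42 mm high, low side rails 10 mm high (20 mm wide, centred 135 mm to either side). Origin: on the bench under the panel's centre; x from front to back along the panel's x.
- wedge: Loose green plastic levelling wedge, flat on the bench, 180 (x) x 36 (y) mm, 0.13 kg. Origin: centre of its underside; x points to the thin tip, 90 mm ahead. The ramp rises 1 in 5 over 140 mm, from 5 mm at the tip to 33 mm; behind it the orange grip block, 40 (x) x 36 (y) x 50 (z) mm. A white line crosses the ramp 95 mm behind the tip, where it is 24 mm high. Pushing it in takes under 15 N.
- wedge_grip (a point): Point inside the orange grip block, on its middle, 28 mm above the wedge's underside, 160 mm behind the tip; axes as the wedge's. The block can be gripped from above across its 36 mm width (fingers closing along the wedge's y).
- wedge_tip (a point): Middle of the wedge's thin tip, at its underside; axes as the wedge's. The ramp meets the panel when the tip is 65 mm past the panel's front edge; every further 5 mm lifts the edge by 1 mm.
- sanding_block: Cork sanding block, 110 x 60 x 33 mm. Origin: centre of its underside. To be left alone.
- varnish_tin: Varnish tin with a blue label, diameter 80, 110 mm tall. Origin: centre of its underside. To be left alone.
- pot_large: White mixing cup, diameter 96, 75 mm tall. Origin: centre of its underside. To be left alone.
- pot_mid: Blue mixing cup, diameter 76, 62 mm tall. Origin: centre of its underside. To be left alone.
- pot_small: Yellow mixing cup, diameter 58, 50 mm tall. Origin: centre of its underside. To be left alone.
- tape_roll: Roll of blue masking tape lying flat, diameter 100, 24 mm tall. Origin: centre of its underside. To be left alone.
- brush: Varnish brush with a wooden handle, 170 mm long, lying flat. To be left alone.
Not all that is in view belongs to the job. What is meant by the wedge is not brown or grey, and is the larger of those in its own colour.

How it is judged:
By the outcome, as a careful person would: the job done as asked, in the order asked, and still so for the second after the job is handed in, while the arm keeps its last pose, push and grip.
It also fails if it takes over 48 s, if anything falls off the work surface, if the arm or the gripper's body presses on something with over 40 N, if the wrist force passes 120 N, or if a joint passes its speed limit or range.

ROBOT

A 7-joint arm with a two-finger parallel gripper is mounted at the origin on the work surface. World frame = base frame: x ahead of the robot, y to its left, z up, the work surface at z = 0. Lengths are in m, angles in rad, forces in N, time in s.
With the tool pointing down it reaches from about 0.4 to 0.85 m from the base axis. Payload 10.4 kg.
Tool frame: the origin (TCP) lies where the fingers leave the gripper's body, on its centre line; the fingertips stand 70 mm ahead of it and the grasp point (between the pads) lies r.grip_depth ahead of it (r.grip_depth is the distance from the TCP to the grasp point, in m); z points along the fingers, y is the direction in which the jaws open and shut (so a half turn about z gives the same grasp; the last joint's range is limited). The gripper opens to 87 mm and grips with 3 to 60 N. Pads are 19 mm wide; open, the fingers measure 117 mm over their backs; the gripper's body (75 mm by 190 mm) begins 51 mm behind the grasp point.
Start: joints at [-1.207, 0.332, -0.065, 1.46, 0.022, 1.35, -0.088], TCP at [0.236, 0.579, 0.292] pointing down, gripper open.
Joint ranges: [-2.6, 2.6], [-0.5, 2.12], [-1.47, 1.34], [0.16, 2.42], [-1.27, 4.41], [0.06, 2.06], [-2.6, 2.6]. Speed limits (rad/s): [2.22, 2.22, 2.79, 2.79, 3.14, 3.14, 3.14].

INTERFACE

Orientations are given as a unit quaternion [x, y, z, w].
In Python, from bench import monitor, viewer, workorder, nets, r gives the robot as it stands.
- The arm moves only by the tool drive_tool, never from a script. Its argument "plan" is a list of rows, each an object of numbers: "rx", "ry", "rz": the turn, a rotation vector about the tool's x, y, z in units of 360 degrees (1.0 is 360 degrees); "x", "y", "z": the shift along the tool's x, y, z in units of 1000 mm (1.0 is 1000 mm); "fingers": the opening, from 0 (shut) to 1 (fully open). In form: [{"rx": .., "ry": .., "rz": .., "x": .., "y": .., "z": .., "fingers": ..}, ...]. A call has 1 to 12 rows; each row is the pose to reach, as a shift and turn from the pose commanded when the call began, along the tool's axes at that moment, turning the shorter way round; what a row does not reach only later rows make up. A row lasts 1/8 s, in which the tool goes at most 62.5 mm and 10.7 degrees, less where a joint would pass 70% of its speed; a pose out of reach is approached as far as the arm can. A call with a number of a shift or a turn outside -1 to 1 is refused whole. A call with a gripper value outside its range is refused whole. The fingers move at their own pace and stop on an object; "squeeze" is the grip in N (left out, the last holds). Time passes only in rows, so rows that repeat a pose let the fingers close. It gives the time, the measured TCP pose, the force and the opening at its end, in the units of the state.
- monitor.read_state(): the state, without advancing time (a new reading comes with each control period).
- viewer.camera(name): name is "scene" or "top" or "wrist"; returns a dict with "color" (400x640x3 uint8, red, green, blue), "depth" (400x640 float32, m along the optical axis (not along the pixel's ray), 0 where there is no reading), "camera_matrix" (3x3 intrinsics, pixels), "xyz" and "rotation" of the camera in the world. Camera axes: x right, y down, z forward; pixel columns grow to the right and rows downward; lengths in m; the calibration is good to about 2 mm. A picture is of the moment at which its call begins.
- workorder.close_job(): hands the job in, once; it reports no verdict.
Trained networks look in the newest picture that a camera, given by its name, has taken for a name from the list of things; names that differ only in an ending like _2 or _b are one class to them, and where a whole thing is asked for, a point or a joint stands for the part that bears it (a point fixed in the world has none). Each returns a list of dicts, best first, with "confidence" (0 to 1); they miss things now and then, are a little off and sometimes report something else, mostly with a low value. They report only what shows in the picture. A call takes as long as a camera call. They do not tell look-alikes from the thing itself.
- nets.find_in(label, camera): "centre" ([x, y, z] in m, in world coordinates, good to about 4 mm: the middle of the surface that is visible of it).
- nets.regions_of(label, camera): "region" (400x640 bool, what is visible of it).
The state is a dict: "time": time; "joint_positions": joint angles; "joint_vel": joint speeds; "joint_torque": joint torques, N m; "ee_pos": TCP position; "eef_rot": TCP orientation; "ft_force": force on the tool from outside, world axes, zero at the start; "torque": the same for the moment, N m; "width": finger opening in m.
Only numpy, scipy, OpenCV 4.12 (cv2) and the standard library are available. Lean on these libraries where they do the work, as an engineer would, in place of code of your own. Each camera call takes 0.05 s, during which the arm holds its last target.

## Working session

There is one attempt and no reset: what is moved stays moved. The work goes in short steps, Python scripts to look and compute and a tool call to move; the robot and the scene stay as the last step left them, time stands still between calls to the robot, and variables do not carry over. Pictures are saved under pics/ and viewed, and the job is handed in when it is done.

Besides the shell and the picture viewer there is one more tool, called after ">>>" by a JSON object that holds its "fn" and its "kwargs", one argument or row to a line. drive_tool: Moves the arm, as the interface text tells. Its arguments: {"type":"object","properties":{"plan":{"type":"array","items":{"type":"object","properties":{"rx":{"type":"number","minimum":-1,"maximum":1},"ry":{"type":"number","minimum":-1,"maximum":1},"rz":{"type":"number","minimum":-1,"maximum":1},"x":{"type":"number","minimum":-1,"maximum":1},"y":{"type":"number","minimum":-1,"maximum":1},"z":{"type":"number","minimum":-1,"maximum":1},"fingers":{"type":"number"}}}},"squeeze":{"type":"number"}},"required":["plan"]}

```bash
ls; mkdir -p pics
python3 - <<'E'
from bench import monitor, viewer, nets, r
import cv2,pickle
print(monitor.read_state(), r.grip_depth)
d={}
for n in ("scene","top"):
    c=viewer.camera(n); d[n]=c
    cv2.imwrite(f"pics/{n}0.png",c["color"][:,:,::-1])
    print(n,c["camera_matrix"],c["xyz"],c["rotation"])
    for l in ("wedge","panel","front_blocks","wedge_grip","wedge_tip"):
        print(l,[(x["centre"],x["confidence"]) for x in nets.find_in(l,n)])
pickle.dump(d,open("d0.pkl","wb"))
E
```

```text
pics
{'time': 0.0, 'joint_positions': array([-1.20660574,  0.3328603 , -0.06467326,  1.46092939,  0.02159922,
        1.34992302, -0.08852688]), 'joint_vel': array([-0.00044164,  0.00141047,  0.00028077, -0.00098686, -0.0004348 ,
        0.0010758 ,  0.0001647 ]), 'joint_torque': array([ 1.97544637e-04, -6.23238373e+01,  2.53222726e-02, -3.89924312e+01,
       -6.10962999e-02,  3.92877194e-02,  1.24546186e-04]), 'ee_pos': array([0.23566731, 0.57855194, 0.29146674]), 'eef_rot': array([ 1.92207441e-01,  9.81354060e-01, -7.05367408e-04, -9.99046961e-05]), 'ft_force': array([ 0.46494389, -0.01107695, -0.80692784]), 'torque': array([0.01065609, 0.01888218, 0.01525182]), 'width': 0.08678091831451026} 0.051
scene [[401.30208194   0.         319.51840185]
 [  0.         401.30208194 201.81671456]
 [  0.           0.           1.        ]] [ 1.1659245  -0.64775897  0.91047207] [ 0.84843807  0.35854816 -0.1558614  -0.35679586]
wedge [([0.4335, -0.3169, 0.0228], 0.95), ([0.4389, -0.104, 0.0167], 0.86), ([0.6886, 0.3283, 0.042], 0.67), ([0.283, -0.3542, 0.0132], 0.66), ([0.2946, -0.5637, 0.0265]
[... 591 characters left out ...]
[  0.           0.           1.        ]] [ 0.29863573 -0.05012275  1.41354982] [ 0.7146533  -0.69530854  0.05516788 -0.05266123]
wedge [([0.4326, -0.3096, 0.0247], 0.98), ([0.2571, -0.3449, 0.0146], 0.64), ([0.2887, -0.557, 0.0223], 0.59), ([0.4236, -0.1096, 0.0139], 0.53)]
panel [([0.7317, 0.0796, 0.0344], 0.71)]
front_blocks [([0.6162, 0.1919, 0.0182], 0.64), ([0.4785, -0.4641, 0.1097], 0.23)]
wedge_grip [([0.2589, -0.3413, 0.0153], 0.87), ([0.2843, -0.5606, 0.0258], 0.77), ([0.4335, -0.3076, 0.0253], 0.72), ([0.4216, -0.1053, 0.0138], 0.59)]
wedge_tip [([0.2582, -0.3446, 0.0201], 0.82), ([0.2863, -0.5572, 0.0253], 0.74), ([0.4356, -0.313, 0.0224], 0.72), ([0.4202, -0.1088, 0.018], 0.58)]
```

View pics/scene0.png

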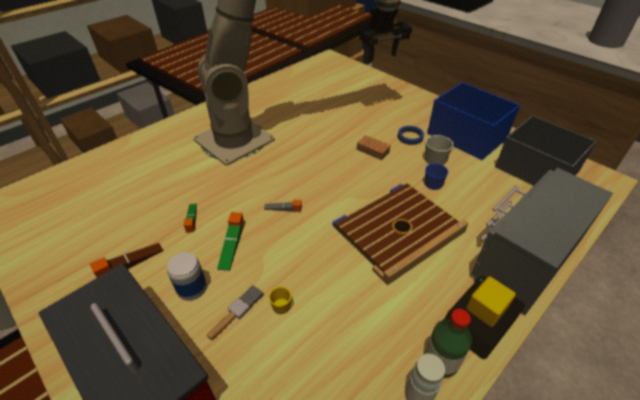

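View pics/top0.png

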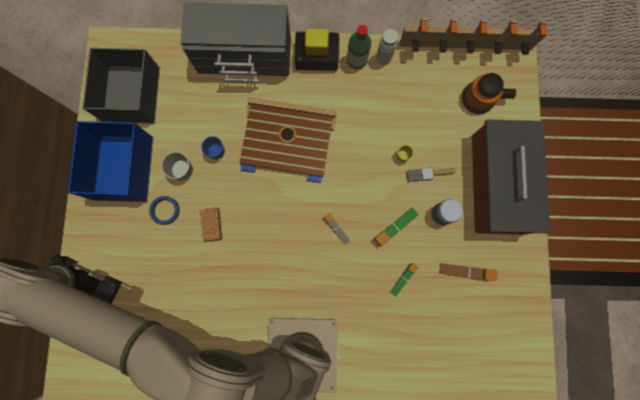

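The top view shows the larger green wedge at about (397,227), with its orange grip at (381,240). The smaller green wedge is at (404,280), the grey one at (337,229), and the panel at (287,138) with blue blocks at (247,169) and (314,179). Next I'll measure the poses.

```bash
cat > h.py <<'E'
import numpy as np,cv2
from scipy.spatial.transform import Rotation as R
def cloud(c):
    K=c["camera_matrix"];d=c["depth"];v,u=np.mgrid[0:400,0:640]
    P=np.stack([(u-K[0,2])/K[0,0]*d,(v-K[1,2])/K[1,1]*d,d],-1)
    q=np.asarray(c["rotation"]); M=R.from_quat(q).as_matrix() if q.size==4 else q
    W=P@M.T+c["xyz"]; W[d==0]=np.nan
    return W
def proj(c,p):
    M=R.from_quat(c["rotation"]).as_matrix();x=(np.atleast_2d(p)-c["xyz"])@M
    K=c["camera_matrix"];return np.c_[x[:,0]/x[:,2]*K[0,0]+K[0,2],x[:,1]/x[:,2]*K[1,1]+K[1,2]]
E
python3 - <<'E'
import pickle;from h import *
d=pickle.load(open("d0.pkl","rb"))
for n in d:
    c=d[n];W=cloud(c);hsv=cv2.cvtColor(c["color"],cv2.COLOR_RGB2HSV);H,S,V=hsv[...,0],hsv[...,1],hsv[...,2]
    near=lambda x,y,rr:np.hypot(W[...,0]-x,W[...,1]-y)<rr
    g=near(.433,-.312,.13)&(H>45)&(H<90)&(S>120)
    o=near(.433,-.312,.13)&(H<14)&(S>190)&(W[...,2]>.02)
    print(n,"bench z",np.nanmedian(W[near(.5,-.15,.04)][:,2]))
    G=W[g];O=W[o];print(len(G),len(O),"Gmean",G.mean(0),"Omean",O.mean(0),"Otop",O[O[:,2]>.045].mean(0),(O[:,2]>.045).sum())
    A=np.r_[G,O]; print(cv2.minAreaRect(A[:,:2].astype(np.float32)*1000))
    w=G[:,:2]-G[:,:2].mean(0);u,s,vt=np.linalg.svd(w,full_matrices=False);print("dir",vt[0],np.degrees(np.arctan2(vt[0,1],vt[0,0])))
    p=near(.73,.075,.25)&(W[...,2]>.027)&(W[...,2]<.037)
    p=cv2.morphologyEx(p.astype(np.uint8),cv2.MORPH_OPEN,np.ones((5,5)))>0
    k,l,st,_=cv2.connectedComponentsWithStats(p.astype(np.uint8));i=1+st[1:,4].argmax();P=W[l==i]
    print("panel",P.mean(0),cv2.minAreaRect(P[:,:2].astype(np.float32)*1000))
    b=near(.6,.075,.2)&(H>100)&(H<130)&(S>140)&(W[...,2]>.012)&(W[...,2]<.024)
    k,l,st,_=cv2.connectedComponentsWithStats(b.astype(np.uint8))
    for i in range(1,k):
        if st[i,4]>15: print("blk",W[l==i].mean(0),cv2.minAreaRect(W[l==i][:,:2].astype(np.float32)*1000))
    im=c["color"][:,:,::-1].copy();im[g]=(255,0,255);im[o]=(255,255,0)
c=d["top"]["color"][80:300,220:470,::-1];cv2.imwrite("pics/crop.png",cv2.resize(c,None,fx=3,fy=2.7,interpolation=cv2.INTER_CUBIC)[:600,:750])
E
```

```text
scene bench z 1.0687173980783449e-05
516 140 Gmean [ 0.4522518  -0.33050817  0.01772536] Omean [ 0.39706933 -0.2626409   0.04671462] Otop [ 0.39463546 -0.26232709  0.0496356 ] 103
((437.62188720703125, -315.2115173339844), (35.849830627441406, 176.68333435058594), 40.274349212646484)
dir [ 0.63283174 -0.77428934] -50.74064645776937
panel [0.736638   0.06951721 0.03227317] ((732.3394165039062, 80.48512268066406), (305.1734313964844, 219.87794494628906), 82.29934692382812)
top bench z -0.00011598133312529235
290 0 Gmean [ 0.4491289  -0.333176    0.01826279] Omean [nan nan nan] Otop [nan nan nan] 0
((448.5130615234375, -332.54339599609375), (31.656543731689453, 132.2627410888672), 40.13353729248047)
dir [-0.64175031  0.76691364] 129.92245992681606
panel [0.8035171  0.12349811 0.03158939] ((798.06005859375, 125.12620544433594), (182.65492248535156, 80.5311050415039), 72.4953842163086)
blk [0.62694521 0.21275471 0.01790816] ((626.8856201171875, 211.81076049804688), (41.66972732543945, 15.872550010681152), 85.88261413574219)
blk [ 0.5965922  -0.02436248  0.01725697] ((596.066162109375, -26.127098083496094), (39.04744338989258, 14.769434928894043), 88.02739715576172)<stdin>:9: RuntimeWarning: Mean of empty slice.
  ret = um.true_divide(
```

View pics/crop.png

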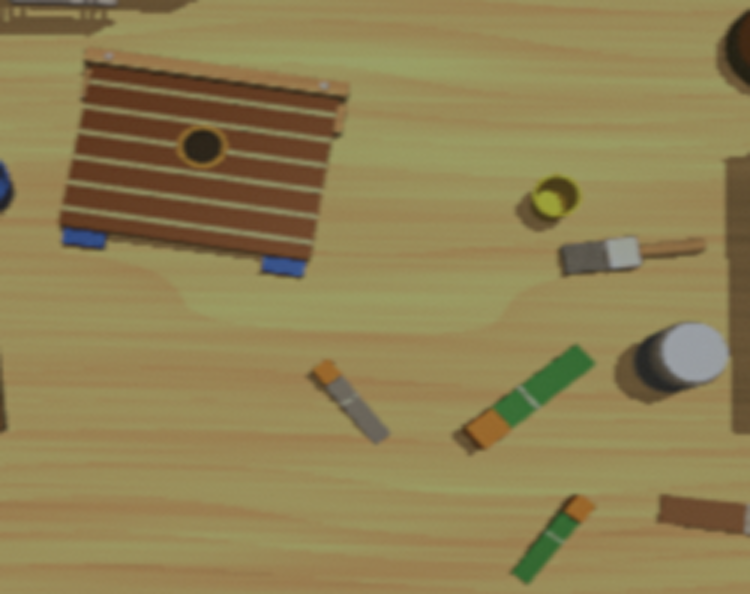

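```bash
cat >> h.py <<'E'
def ray(c,uv,z):
    uv=np.atleast_2d(uv);K=c["camera_matrix"];M=R.from_quat(c["rotation"]).as_matrix()
    r=np.c_[(uv[:,0]-K[0,2])/K[0,0],(uv[:,1]-K[1,2])/K[1,1],np.ones(len(uv))]@M.T
    return c["xyz"]+r*((z-c["xyz"][2])/r[:,2])[:,None]
E
cat > fit.py <<'E'
import pickle;from h import *
from scipy.optimize import minimize
def soft(c,poly,ss=4):
    # antialiased mask
    m=np.zeros((400*ss,640*ss),np.uint8);cv2.fillConvexPoly(m,np.round((poly+.5)*ss*16-8).astype(np.int32),255,shift=4)
    return cv2.resize(m,(640,400),interpolation=cv2.INTER_AREA)/255.
def rect(cx,cy,yaw,x0,x1,y0,y1,z):
    a=np.array([[x0,y0],[x1,y0],[x1,y1],[x0,y1]]);C,S=np.cos(yaw),np.sin(yaw)
    return np.c_[cx+a[:,0]*C-a[:,1]*S,cy+a[:,0]*S+a[:,1]*C,np.full(4,z)]
E
python3 - <<'E'
from fit import *
d=pickle.load(open("d0.pkl","rb"))
for n in d:
    c=d[n];W=cloud(c);hsv=cv2.cvtColor(c["color"],cv2.COLOR_RGB2HSV);H,S,V=[hsv[...,i] for i in range(3)]
    near=np.hypot(W[...,0]-.73,W[...,1]-.08)<.22
    z=W[...,2]
    m=near&(z>.026)&(z<.038); print(n,m.sum())
    im=c["color"][:,:,::-1].copy();im[m]=(255,0,255)
    u,v=[int(t) for t in proj(c,[.73,.08,.03])[0]]
    cv2.imwrite(f"pics/m_{n}.png",cv2.resize(im[max(0,v-70):v+70,u-90:u+90],None,fx=4,fy=4,interpolation=cv2.INTER_NEAREST))
    best=None
    def cost(p):
        return np.abs(soft(c,proj(c,rect(p[0]/100,p[1]/100,p[2]/10,-.11,.11,-.15,.15,.032)))-m)[np.isfinite(z)].sum()
    for y0 in(-.10,-.16):
        q=minimize(cost,[73.2,8.0,y0*10],method="Nelder-Mead",options=dict(initial_simplex=[[73.2,8,y0*10],[73.8,8,y0*10],[73.2,8.6,y0*10],[73.2,8,y0*10+.4]]))
        if best is None or q.fun<best.fun:best=q
    p=best.x/[100,100,10];print(n,p,np.degrees(p[2]),best.fun,"front",p[:2]-.11*np.array([np.cos(p[2]),np.sin(p[2])]))
    # wedge grip/ramp fit
E
```

```text
scene 5705
scene [ 0.73177142  0.07830142 -0.12922044] -7.403785783719142 316.2549019607843 front [0.62268853 0.09247615]
top 4946
top [ 0.73186955  0.0769623  -0.12934404] -7.410867456315994 470.50196078431367 front [0.62278841 0.09115051]
```

```bash
python3 -c "
import cv2,numpy as np
a=cv2.imread('pics/m_scene.png');b=cv2.imread('pics/m_top.png')
cv2.imwrite('pics/m2.png',cv2.resize(np.hstack([a,b]),(800,311)))"
```

```text
(no output)
```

View pics/m2.png

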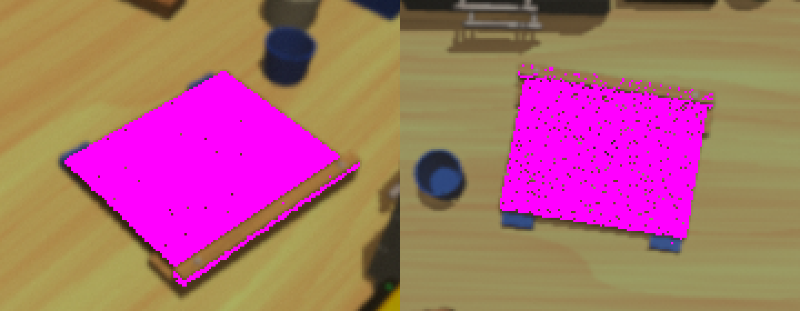

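Both views agree on the panel: centre (0.732, 0.0776), yaw −7.4°. Next is the wedge fit.

```bash
cat > wfit.py <<'E'
from fit import *
def wedge_fit(c,x0,y0,yaw0,dbg=None):
    W=cloud(c);rgb=c["color"].astype(int);hsv=cv2.cvtColor(c["color"],cv2.COLOR_RGB2HSV);H,S=hsv[...,0],hsv[...,1]
    near=np.hypot(W[...,0]-x0,W[...,1]-y0)<.14
    m=near&(S>130)&(((H>45)&(H<90))|((H<14)))
    m=near&((W[...,2]>.006)|((S>130)&(H>45)&(H<90)))
    k,l,st,_=cv2.connectedComponentsWithStats(cv2.morphologyEx(m.astype(np.uint8),cv2.MORPH_CLOSE,np.ones((3,3))))
    m=l==1+st[1:,4].argmax()
    if dbg:
        im=c["color"][:,:,::-1].copy();im[m]=(255,0,255);cv2.imwrite(dbg,im)
    def hull(p):
        x,y,a=p[0]/100,p[1]/100,p[2]/10
        b=[rect(x,y,a,-.09,.09,-.018,.018,0),rect(x,y,a,-.09,-.05,-.018,.018,.05),rect(x,y,a,.085,.09,-.018,.018,.005),rect(x,y,a,-.05,-.045,-.018,.018,.033)]
        return b
    def cost(p):
        # union of box hull and ramp hull
        b=hull(p);g=rect(p[0]/100,p[1]/100,p[2]/10,-.09,-.05,-.018,.018,0)
        A=cv2.convexHull(proj(c,np.r_[g,b[1]]).astype(np.float32))[:,0]
        B=cv2.convexHull(proj(c,np.r_[b[0],b[2],b[3]]).astype(np.float32))[:,0]
        return np.abs(np.maximum(soft(c,A),soft(c,B))-m).sum()
    s=np.array([x0*100,y0*100,yaw0*10]);q=minimize(cost,s,method="Nelder-Mead",options=dict(initial_simplex=[s,s+[.6,0,0],s+[0,.6,0],s+[0,0,.5]]))
    p=q.x/[100,100,10];return p,q.fun,m.sum()
E
python3 - <<'E'
from wfit import *
d=pickle.load(open("d0.pkl","rb"))
for n in d:
    p,f,k=wedge_fit(d[n],.4376,-.3152,np.radians(-50),f"pics/w_{n}.png");u=np.array([np.cos(p[2]),np.sin(p[2])])
    print(n,p,np.degrees(p[2]),f,k,"grip",p[:2]-.07*u,"tip",p[:2]+.09*u)
E
```

```text
scene [ 0.43287437 -0.31282291 -0.86469929] -49.54361984913797 72.96078431372548 818 grip [ 0.38745355 -0.2595599 ] tip [ 0.49127258 -0.38130393]
top [ 0.43391493 -0.31688132 -0.86631812] -49.636372008470815 46.68235294117647 548 grip [ 0.38858039 -0.26354485] tip [ 0.4922022  -0.38545678]
```

>>> {"fn": "drive_tool", "kwargs": {
  "plan": [
    {"x":-0.05,"y":-0.035},
    {"x":-0.1,"y":-0.07},
    {"x":-0.15,"y":-0.105},
    {"x":-0.2,"y":-0.14},
    {"x":-0.25,"y":-0.18},
    {"x":-0.3,"y":-0.215},
    {"x":-0.35,"y":-0.25},
    {"x":-0.405,"y":-0.3,"rz":0.02},
    {"x":-0.41,"y":-0.36,"rz":0.04},
    {"x":-0.415,"y":-0.42,"rz":0.06},
    {"x":-0.42,"y":-0.48,"rz":0.076},
    {"x":-0.43,"y":-0.53,"rz":0.076}
  ]
}}

```text
validation failed for argument at $.pl...
```

>>> {"fn": "drive_tool", "kwargs": {
  "plan": [
    {"rx":0,"ry":0,"rz":0,"x":-0.05,"y":-0.035,"z":0,"fingers":1},
    {"rx":0,"ry":0,"rz":0,"x":-0.1,"y":-0.07,"z":0,"fingers":1}
  ]
}}

```text
time: 0.85
ee_pos: [0.3025, 0.4752, 0.2921]
eef_rot: [0.192, 0.981, 0.0, 0.0]
ft_force: [0.7, -0.9, 0.9]
width: 0.087
```

>>> {"fn": "drive_tool", "kwargs": {
  "plan": [
    {"rx":0,"ry":0,"rz":0,"x":-0.05,"y":-0.035,"z":0,"fingers":1},
    {"rx":0,"ry":0,"rz":0,"x":-0.1,"y":-0.07,"z":0,"fingers":1},
    {"rx":0,"ry":0,"rz":0,"x":-0.15,"y":-0.11,"z":0,"fingers":1},
    {"rx":0,"ry":0,"rz":0,"x":-0.2,"y":-0.145,"z":0,"fingers":1},
    {"rx":0,"ry":0,"rz":0,"x":-0.25,"y":-0.18,"z":0,"fingers":1},
    {"rx":0,"ry":0,"rz":0,"x":-0.305,"y":-0.23,"z":0,"fingers":1},
    {"rx":0,"ry":0,"rz":0.02,"x":-0.31,"y":-0.29,"z":0,"fingers":1},
    {"rx":0,"ry":0,"rz":0.04,"x":-0.315,"y":-0.35,"z":0,"fingers":1},
    {"rx":0,"ry":0,"rz":0.06,"x":-0.32,"y":-0.41,"z":0,"fingers":1},
    {"rx":0,"ry":0,"rz":0.076,"x":-0.33,"y":-0.47,"z":0,"fingers":1},
    {"rx":0,"ry":0,"rz":0.076,"x":-0.34,"y":-0.53,"z":0,"fingers":1},
    {"rx":0,"ry":0,"rz":0.076,"x":-0.35,"y":-0.59,"z":0,"fingers":1}
  ]
}}

```text
time: 2.35
ee_pos: [0.4027, -0.204, 0.2926]
eef_rot: [0.419, 0.908, 0.001, 0.001]
ft_force: [0.3, -0.2, -0.3]
width: 0.0869
```

```bash
cat > go.py <<'E'
import sys,numpy as np
from bench import monitor
from scipy.spatial.transform import Rotation as R
s=monitor.read_state();M=R.from_quat(s["eef_rot"]).as_matrix()
def to(x,y,z,yaw=None):
    p=s["ee_pos"];print("pos",p.round(4),"toolxyaw",np.degrees(np.arctan2(M[1,0],M[0,0])).round(2),"tilt",M[2].round(4),"q",s["joint_positions"].round(3),"F",s["ft_force"].round(1),"w",round(s["width"],4))
    print("shift",((np.array([x,y,z])-p)@M).round(4), end=" ")
    if yaw is not None:
        D=R.from_euler("z",yaw,degrees=True).as_matrix()@np.diag([1,-1,-1]);
        print("rot",(R.from_matrix(M.T@D).as_rotvec()/2/np.pi).round(4))
if __name__=="__main__": to(*[float(a) for a in sys.argv[1:]])
E
python3 go.py .388 -.2615 .2 130.4
```

```text
pos [ 0.4027 -0.204   0.2926] toolxyaw 130.48 tilt [-5.0e-04  1.4e-03 -1.0e+00] q [-0.328 -0.112  0.661  1.923  0.07   1.306  1.018] F [ 0.3 -0.2 -0.3] w 0.0869
shift [-0.0341 -0.0486  0.0925] rot [0.0002 0.0001 0.0002]
```

>>> {"fn": "drive_tool", "kwargs": {
  "plan": [
    {"rx":0,"ry":0,"rz":0,"x":-0.034,"y":-0.048,"z":0.04,"fingers":1},
    {"rx":0,"ry":0,"rz":0,"x":-0.034,"y":-0.048,"z":0.07,"fingers":1},
    {"rx":0,"ry":0,"rz":0,"x":-0.034,"y":-0.048,"z":0.07,"fingers":1}
  ]
}}

```text
time: 2.72
ee_pos: [0.3877, -0.2592, 0.2207]
eef_rot: [0.42, 0.908, -0.0, -0.002]
ft_force: [0.7, 0.4, 1.0]
width: 0.0869
```

```bash
python3 - <<'E'
from wfit import *
from bench import viewer
D={}
for n in ("wrist","top","scene"):
    c=viewer.camera(n);D[n]=c
    try:
        p,f,k=wedge_fit(c,.4335,-.315,np.radians(-49.6),f"pics/w1_{n}.png");u=np.array([np.cos(p[2]),np.sin(p[2])])
        print(n,p,np.degrees(p[2]),f,k,"grip",p[:2]-.07*u,"tip",p[:2]+.09*u)
    except Exception as e: print(n,e)
print(D["wrist"]["xyz"],D["wrist"]["rotation"])
pickle.dump(D,open("d1.pkl","wb"))
cv2.imwrite("pics/wrist1.png",D["wrist"]["color"][:,:,::-1])
E
python3 go.py .388 -.2615 .079 130.4
```

```text
wrist [ 0.43646271 -0.31746811 -0.86302593] -49.447743163327694 90606.36078431373 96582 grip [ 0.39095282 -0.26428118] tip [ 0.49497543 -0.38585131]
top [ 0.45362604 -0.32318822 -1.05584157] -60.49526574779607 2478.913725490196 2975 grip [ 0.41915136 -0.26226617] tip [ 0.49795063 -0.40151657]
scene [ 0.07719993 -0.09226267  0.28385062] 16.263442660295553 6643.113725490196 7243 grip [ 0.01000104 -0.11186647] tip [ 0.1635985  -0.06705779]
[ 0.34140782 -0.20480986  0.31341282] [0.93018092 0.34300428 0.04422236 0.12310926]
pos [ 0.39   -0.2587  0.2235] toolxyaw 130.56 tilt [-0.0011  0.001  -1.    ] q [-0.268  0.013  0.774  1.985 -0.011  1.146  1.218] F [-0.6  1.1  0.3] w 0.087
shift [-0.0007 -0.0035  0.1445] rot [0.0002 0.0002 0.0004]
```

View pics/w1_wrist.png

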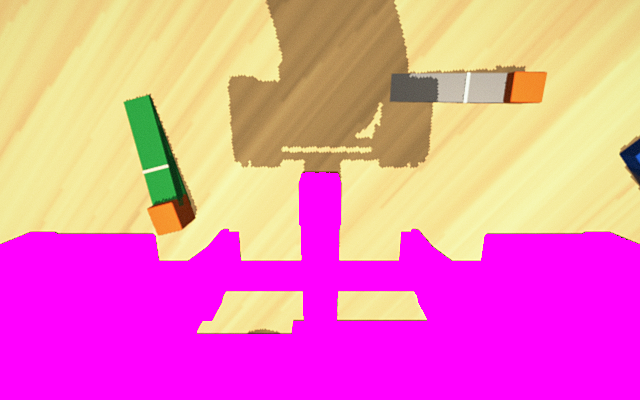

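View pics/wrist1.png

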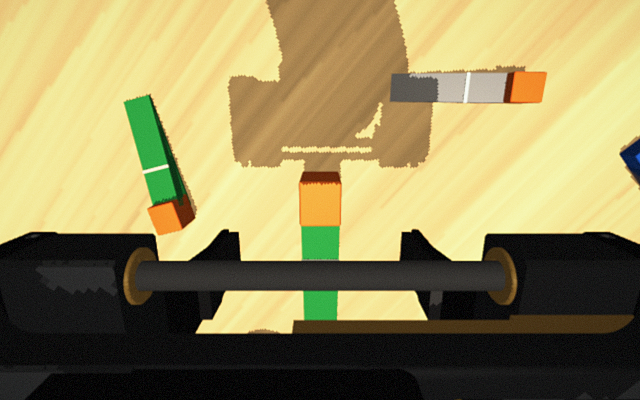

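The wrist view shows the orange grip at (320,203), centred between the fingers, with the ramp running down-image at (320,270). The small green wedge at (155,150) and the grey one at (470,87) are clear.

Run:
```python
from fit import *
c=pickle.load(open("d1.pkl","rb"))["wrist"];W=cloud(c)
m=np.zeros((400,640),bool);m[160:235,290:350]=1
P=W[m&(W[...,2]>.046)&(W[...,2]<.056)];print(len(P),P.mean(0),cv2.minAreaRect(P[:,:2].astype(np.float32)*1000))
hsv=cv2.cvtColor(c["color"],cv2.COLOR_RGB2HSV);g=(hsv[...,0]>45)&(hsv[...,0]<90)&(hsv[...,1]>120);m[:]=0;m[226:262,295:345]=1;g&=m
l=[];
for v in range(228,260):
    u=np.where(g[v])[0]
    if len(u)>10:
        q=np.nanmean(W[v,u],0);l.append(q)
l=np.array(l);f=np.polyfit(l[:,0],l[:,1],1);print(l[0],l[-1],np.degrees(np.arctan(f[0])), W[235,300:342,2])
```

```text
1877 [ 0.38907472 -0.26191753  0.05000811] ((389.3662109375, -262.2830810546875), (35.64121627807617, 39.358734130859375), 40.499244689941406)
[ 0.40851913 -0.28402346  0.03075384] [ 0.4299325  -0.30919759  0.0251008 ] -49.436385973939686 [ 1.35921306e-06  2.88170911e-02  3.04594772e-02  3.04005939e-02
  2.98955436e-02  2.92670090e-02  2.90083683e-02  3.08290400e-02
  3.04606629e-02  3.02066876e-02  3.07349992e-02  2.96859674e-02
  3.06003387e-02  3.01510107e-02  3.03955146e-02  3.05908846e-02
  2.94452694e-02  2.97242261e-02  3.01552372e-02  2.87823267e-02
  2.83406969e-02  2.98762874e-02  2.92101510e-02  3.10282431e-02
  3.04649099e-02  3.05687976e-02  3.07120278e-02  2.96160508e-02
  2.93647156e-02  2.91608160e-02  3.02168398e-02  2.87922108e-02
  3.02724172e-02  2.99871517e-02  3.09399814e-02  2.91079751e-02
  2.96763648e-02  2.95599401e-02  2.90252173e-02  1.04309183e-03
  1.12622649e-03 -5.26996231e-04]
```

>>> {"fn": "drive_tool", "kwargs": {
  "plan": [
    {"rx":0,"ry":0,"rz":0,"x":-0.002,"y":-0.003,"z":0.05,"fingers":1},
    {"rx":0,"ry":0,"rz":0,"x":-0.002,"y":-0.003,"z":0.09,"fingers":1},
    {"rx":0,"ry":0,"rz":0,"x":-0.002,"y":-0.003,"z":0.12,"fingers":1},
    {"rx":0,"ry":0,"rz":0,"x":-0.002,"y":-0.003,"z":0.142,"fingers":1},
    {"rx":0,"ry":0,"rz":0,"x":-0.002,"y":-0.003,"z":0.142,"fingers":1}
  ],
  "squeeze": 40
}}

```text
time: 3.5
ee_pos: [0.3886, -0.2618, 0.0802]
eef_rot: [0.418, 0.908, 0.0, -0.001]
ft_force: [0.7, -0.3, -0.3]
width: 0.0871
```

```bash
python3 go.py .389 -.262 .079 130.5
```

```text
pos [ 0.3886 -0.2618  0.0802] toolxyaw 130.57 tilt [ 1.2e-03 -3.0e-04 -1.0e+00] q [-0.172  0.295  0.745  2.108 -0.269  0.834  1.443] F [ 0.7 -0.3 -0.3] w 0.0871
shift [-0.0004  0.0001  0.0012] rot [-0.     -0.0002  0.0002]
```

>>> {"fn": "drive_tool", "kwargs": {
  "plan": [
    {"rx":0,"ry":0,"rz":0,"x":0,"y":0,"z":0,"fingers":0.3},
    {"rx":0,"ry":0,"rz":0,"x":0,"y":0,"z":0,"fingers":0.3},
    {"rx":0,"ry":0,"rz":0,"x":0,"y":0,"z":0,"fingers":0.3},
    {"rx":0,"ry":0,"rz":0,"x":0,"y":0,"z":0,"fingers":0.3},
    {"rx":0,"ry":0,"rz":0,"x":0,"y":0,"z":0,"fingers":0.3},
    {"rx":0,"ry":0,"rz":0,"x":0,"y":0,"z":0,"fingers":0.3}
  ],
  "squeeze": 40
}}

```text
time: 4.25
ee_pos: [0.3882, -0.2626, 0.0802]
eef_rot: [0.419, 0.908, 0.0, -0.0]
ft_force: [-0.4, -0.0, -0.2]
width: 0.0357
```

```bash
python3 go.py .389 -.262 .15 130.5
```

```text
pos [ 0.3882 -0.2626  0.0802] toolxyaw 130.48 tilt [ 1.e-04  1.e-04 -1.e+00] q [-0.172  0.295  0.747  2.108 -0.27   0.833  1.443] F [-0.4 -0.  -0.2] w 0.0357
shift [-0.0001  0.001  -0.0698] rot [ 0.     -0.     -0.0001]
```

>>> {"fn": "drive_tool", "kwargs": {
  "plan": [
    {"rx":0,"ry":0,"rz":0,"x":0,"y":0,"z":-0.03,"fingers":0.3},
    {"rx":0,"ry":0,"rz":0,"x":0,"y":0,"z":-0.07,"fingers":0.3},
    {"rx":0,"ry":0,"rz":-0.005,"x":0.015,"y":0.03,"z":-0.08,"fingers":0.3},
    {"rx":0,"ry":0,"rz":-0.02,"x":0.038,"y":0.076,"z":-0.08,"fingers":0.3},
    {"rx":0,"ry":0,"rz":-0.035,"x":0.065,"y":0.13,"z":-0.08,"fingers":0.3},
    {"rx":0,"ry":0,"rz":-0.05,"x":0.093,"y":0.188,"z":-0.08,"fingers":0.3},
    {"rx":0,"ry":0,"rz":-0.07,"x":0.135,"y":0.211,"z":-0.08,"fingers":0.3},
    {"rx":0,"ry":0,"rz":-0.09,"x":0.178,"y":0.233,"z":-0.08,"fingers":0.3},
    {"rx":0,"ry":0,"rz":-0.107,"x":0.22,"y":0.255,"z":-0.08,"fingers":0.3},
    {"rx":0,"ry":0,"rz":-0.117,"x":0.262,"y":0.278,"z":-0.08,"fingers":0.3},
    {"rx":0,"ry":0,"rz":-0.117,"x":0.262,"y":0.278,"z":-0.08,"fingers":0.3},
    {"rx":0,"ry":0,"rz":-0.117,"x":0.262,"y":0.278,"z":-0.06,"fingers":0.3}
  ]
}}

```text
time: 5.75
ee_pos: [0.4302, 0.1172, 0.1408]
eef_rot: [0.064, 0.998, 0.001, 0.001]
ft_force: [0.2, -0.9, -1.4]
width: 0.0358
```

```bash
python3 - <<'E'
from h import *
import pickle
from bench import viewer,monitor
s=monitor.read_state()
D={n:viewer.camera(n) for n in ("wrist","top","scene")};pickle.dump(D,open("d2.pkl","wb"))
for n in D: cv2.imwrite(f"pics/{n}2.png",D[n]["color"][:,:,::-1])
E
python3 go.py .4293 .117 .082 172.6
```

```text
pos [0.429  0.1161 0.1396] toolxyaw 172.51 tilt [ 0.0017 -0.0016 -1.    ] q [-0.754  0.087  0.404  2.11  -0.041  0.955  1.113] F [-0.1 -0.1 -0.9] w 0.0359
shift [-0.0002  0.0011  0.0576] rot [-0.0002 -0.0003 -0.0002]
```

View pics/wrist2.png

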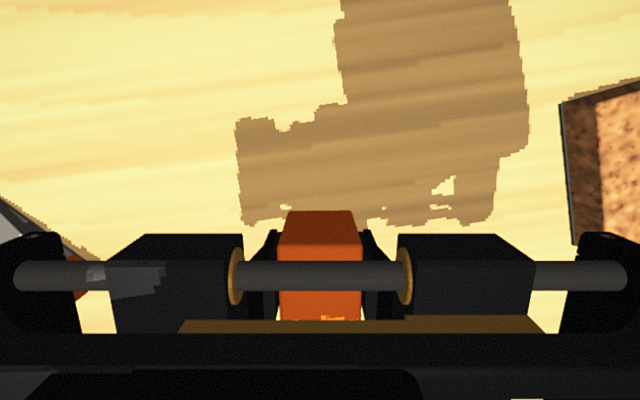

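View pics/scene2.png

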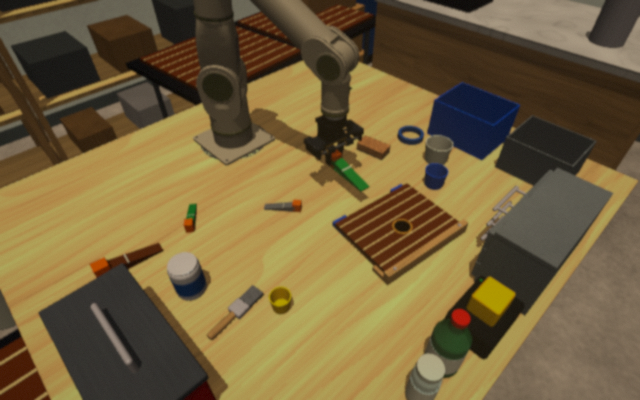

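View pics/top2.png

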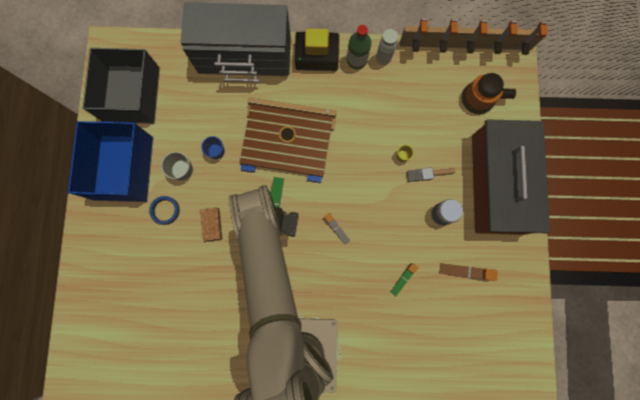

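>>> {"fn": "drive_tool", "kwargs": {
  "plan": [
    {"rx":0,"ry":0,"rz":0,"x":0,"y":0.001,"z":0.03,"fingers":0.3},
    {"rx":0,"ry":0,"rz":0,"x":0,"y":0.001,"z":0.048,"fingers":0.3},
    {"rx":0,"ry":0,"rz":0,"x":0,"y":0.001,"z":0.056,"fingers":0.3},
    {"rx":0,"ry":0,"rz":0,"x":0,"y":0.001,"z":0.059,"fingers":0.3},
    {"rx":0,"ry":0,"rz":0,"x":0,"y":0.001,"z":0.059,"fingers":0.3}
  ]
}}

```text
time: 6.52
ee_pos: [0.43, 0.1181, 0.0818]
eef_rot: [0.065, 0.998, 0.0, 0.0]
ft_force: [0.1, -0.5, -0.9]
width: 0.0358
```

```bash
python3 go.py .4293 .117 .080 172.6;python3 - <<'E'
from wfit import *
from bench import viewer
D={n:viewer.camera(n) for n in ("top","scene")};pickle.dump(D,open("d3.pkl","wb"))
ims=[]
for n in D:
    c=D[n];W=cloud(c);hsv=cv2.cvtColor(c["color"],cv2.COLOR_RGB2HSV)
    g=(hsv[...,0]>45)&(hsv[...,0]<90)&(hsv[...,1]>120)&(np.hypot(W[...,0]-.53,W[...,1]-.10)<.1)
    G=W[g];w=G[:,:2]-G[:,:2].mean(0);vt=np.linalg.svd(w,full_matrices=False)[2][0]
    print(n,len(G),G.mean(0),np.degrees(np.arctan2(vt[1],vt[0])),cv2.minAreaRect(G[:,:2].astype(np.float32)*1000))
    u=np.array([np.cos(np.radians(-7.4)),np.sin(np.radians(-7.4))]);v=np.array([-u[1],u[0]]);f=np.array([.6227,.0918])
    a=(G[:,:2]-f)@u;b=(G[:,:2]-f)@v;print(" along",np.percentile(a,[1,50,99]),"lat",np.percentile(b,[1,50,99]),"zfit",np.polyfit(a,G[:,2],1),"panel rel z", )
    p=proj(c,[.58,.09,.02])[0].astype(int);ims.append(cv2.resize(c["color"][p[1]-50:p[1]+50,p[0]-65:p[0]+65,::-1],(390,300),interpolation=cv2.INTER_CUBIC))
cv2.imwrite("pics/z3.png",np.hstack(ims))
E
```

```text
pos [0.43   0.1181 0.0818] toolxyaw 172.58 tilt [-5.e-04  4.e-04 -1.e+00] q [-0.739  0.195  0.396  2.149 -0.103  0.814  1.163] F [ 0.1 -0.5 -0.9] w 0.0358
shift [ 0.0005 -0.0012  0.0018] rot [ 0.0001  0.0001 -0.    ]
top 211 [0.54231381 0.10049234 0.02628803] -174.6806630711895 ((514.376708984375, 97.73709869384766), (149.89105224609375, 40.79562759399414), 6.660516262054443)
 along [-0.15947119 -0.07840153 -0.03764866] lat [-0.03910863 -0.00176347  0.01722281] zfit [-1.23383849 -0.07345078] panel rel z
scene 363 [0.52104573 0.10381572 0.01975885] -5.644206198239382 ((522.6934814453125, 105.47041320800781), (37.96040725708008, 138.20631408691406), 82.03328704833984)
 along [-0.16883866 -0.10241614 -0.03473815] lat [-0.01732974 -0.00158545  0.01914677] zfit [-0.17998165  0.00133679] panel rel z
```

View pics/z3.png

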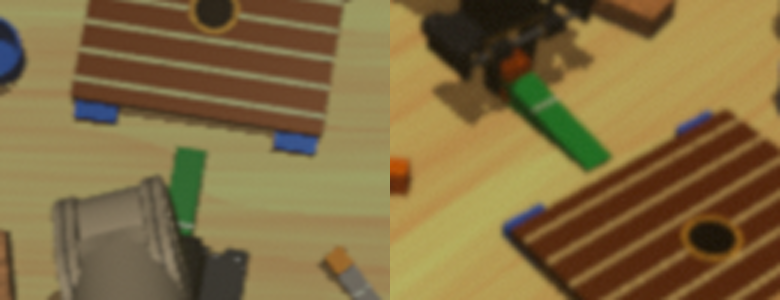

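The wedge is aligned and centred: its tip is 35 mm in front of the edge, and it still sits about 1–2 mm above the bench. I'll lower it until it makes contact.

>>> {"fn": "drive_tool", "kwargs": {
  "plan": [
    {"rx":0,"ry":0,"rz":0,"x":0,"y":-0.001,"z":0.001,"fingers":0.3},
    {"rx":0,"ry":0,"rz":0,"x":0,"y":-0.001,"z":0.0015,"fingers":0.3},
    {"rx":0,"ry":0,"rz":0,"x":0,"y":-0.001,"z":0.0015,"fingers":0.3}
  ]
}}

```text
time: 7.0
ee_pos: [0.4296, 0.1171, 0.0802]
eef_rot: [0.065, 0.998, 0.0, 0.0]
ft_force: [-1.7, -0.9, 6.0]
width: 0.0359
```

```bash
python3 go.py .4293 .117 .080 172.6
```

```text
pos [0.4296 0.1171 0.0802] toolxyaw 172.59 tilt [-0.e+00  3.e-04 -1.e+00] q [-0.737  0.197  0.397  2.151 -0.105  0.811  1.167] F [-1.7 -0.9  6. ] w 0.0359
shift [ 0.0003 -0.0001  0.0002] rot [ 0.  0. -0.]
```

>>> {"fn": "drive_tool", "kwargs": {
  "plan": [
    {"rx":0,"ry":0,"rz":0,"x":-0.01,"y":0,"z":0,"fingers":0.3},
    {"rx":0,"ry":0,"rz":0,"x":-0.025,"y":0,"z":0,"fingers":0.3},
    {"rx":0,"ry":0,"rz":0,"x":-0.04,"y":0,"z":0,"fingers":0.3},
    {"rx":0,"ry":0,"rz":0,"x":-0.055,"y":0,"z":0,"fingers":0.3},
    {"rx":0,"ry":0,"rz":0,"x":-0.07,"y":0,"z":0,"fingers":0.3},
    {"rx":0,"ry":0,"rz":0,"x":-0.08,"y":0,"z":0,"fingers":0.3},
    {"rx":0,"ry":0,"rz":0,"x":-0.09,"y":0,"z":0,"fingers":0.3},
    {"rx":0,"ry":0,"rz":0,"x":-0.09,"y":0,"z":0,"fingers":0.3}
  ]
}}

```text
time: 8.0
ee_pos: [0.5197, 0.1057, 0.0802]
eef_rot: [0.065, 0.998, 0.0, 0.001]
ft_force: [2.0, 0.1, 2.6]
width: 0.0356
```

```bash
python3 go.py .5582 .1002 .080 172.6
python3 - <<'E'
from wfit import *
from bench import viewer
D={n:viewer.camera(n) for n in ("top","scene")};pickle.dump(D,open("d4.pkl","wb"))
ims=[]
for n in D:
    c=D[n]
    p=proj(c,[.58,.09,.02])[0].astype(int);ims.append(cv2.resize(c["color"][p[1]-50:p[1]+50,p[0]-65:p[0]+65,::-1],(390,300),interpolation=cv2.INTER_CUBIC))
cv2.imwrite("pics/z4.png",np.hstack(ims))
E
```

```text
pos [0.5197 0.1057 0.0802] toolxyaw 172.59 tilt [-1.6e-03  7.0e-04 -1.0e+00] q [-0.636  0.37   0.404  1.942 -0.188  0.864  1.308] F [2.  0.1 2.6] w 0.0356
shift [-0.0388 -0.0005  0.0003] rot [ 0.0001  0.0003 -0.    ]
```

View pics/z4.png

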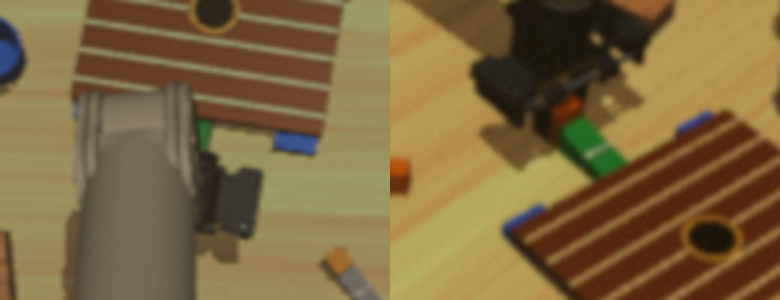

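>>> {"fn": "drive_tool", "kwargs": {
  "plan": [
    {"rx":0,"ry":0,"rz":0,"x":-0.005,"y":0,"z":0,"fingers":0.3},
    {"rx":0,"ry":0,"rz":0,"x":-0.01,"y":0,"z":0,"fingers":0.3},
    {"rx":0,"ry":0,"rz":0,"x":-0.014,"y":0,"z":0,"fingers":0.3},
    {"rx":0,"ry":0,"rz":0,"x":-0.018,"y":0,"z":0,"fingers":0.3},
    {"rx":0,"ry":0,"rz":0,"x":-0.022,"y":0,"z":0,"fingers":0.3},
    {"rx":0,"ry":0,"rz":0,"x":-0.025,"y":0,"z":0,"fingers":0.3},
    {"rx":0,"ry":0,"rz":0,"x":-0.025,"y":0,"z":0,"fingers":0.3}
  ]
}}

```text
time: 8.98
ee_pos: [0.5402, 0.1037, 0.08]
eef_rot: [0.064, 0.998, 0.001, -0.004]
ft_force: [-21.7, 3.6, 26.4]
width: 0.0358
```

```bash
cat > chk.py <<'E'
import sys
from wfit import *
from bench import viewer
t=sys.argv[1]
D={n:viewer.camera(n) for n in ("top","scene")};pickle.dump(D,open(f"d{t}.pkl","wb"))
u=np.array([np.cos(np.radians(-7.4)),np.sin(np.radians(-7.4))]);v=np.array([-u[1],u[0]]);f=np.array([.6227,.0918])
def plane(c):
    W=cloud(c);a=(W[...,:2]-f)@u;b=(W[...,:2]-f)@v
    m=(a>.01)&(a<.205)&(np.abs(b)<.14)&(W[...,2]>.02)&(W[...,2]<.05)
    A=np.c_[np.ones(m.sum()),a[m],b[m]];z=W[...,2][m]
    for _ in range(4):
        k=np.linalg.lstsq(A,z,rcond=None)[0];e=np.abs(A@k-z);A=A[e<.003];z=z[e<.003]
    return k
d0=pickle.load(open("d0.pkl","rb"));ims=[]
for n in D:
    c=D[n];k0=plane(d0[n]);k=plane(c);print(n,"lift front mid %.4f"%(k[0]-k0[0]),"back %.4f"%((k-k0)@[1,.22,0]),"left/right",((k-k0)@[1,0,.12]).round(4),((k-k0)@[1,0,-.12]).round(4))
    p=proj(c,[.6,.09,.02])[0].astype(int);ims.append(cv2.resize(c["color"][p[1]-50:p[1]+50,p[0]-65:p[0]+65,::-1],(390,300),interpolation=cv2.INTER_CUBIC))
    # white line on ramp
    if n=="scene":
        W=cloud(c);h=cv2.cvtColor(c["color"],cv2.COLOR_RGB2HSV);a=(W[...,:2]-f)@u;b=(W[...,:2]-f)@v
        row=(np.abs(b)<.012)&(a>-.09)&(a<.005)
        o=np.argsort(a[row]);aa=a[row][o];rgb=c["color"][row][o]
        for lo in np.arange(-.05,.004,.003):
            s=(aa>=lo)&(aa<lo+.003)
            if s.any(): print(round(lo*1000),rgb[s].mean(0).round(),end="; ")
        print()
cv2.imwrite(f"pics/z{t}.png",np.hstack(ims))
E
python3 go.py .5582 .1002 .080 172.6; python3 chk.py 5
```

```text
pos [0.5402 0.1037 0.08  ] toolxyaw 172.68 tilt [ 8.2e-03  8.0e-04 -1.0e+00] q [-0.609  0.413  0.401  1.884 -0.207  0.892  1.337] F [-21.7   3.6  26.4] w 0.0358
shift [-0.0183 -0.0012 -0.0001] rot [ 0.0001 -0.0013  0.0002]
top lift front mid 0.0021 back -0.0002 left/right 0.0021 0.002
scene lift front mid 0.0016 back 0.0001 left/right 0.0017 0.0016
-50 [69. 67. 44.]; -47 [60. 59. 37.]; -44 [66. 59. 40.]; -41 [69. 63. 42.]; -38 [76. 74. 48.]; -35 [71. 66. 44.]; -32 [53. 80. 38.]; -29 [ 43. 103.  38.]; -26 [ 53. 112.  46.]; -23 [ 83. 124.  68.]; -20 [ 96. 127.  75.]; -17 [ 95. 124.  75.]; -14 [ 74. 117.  60.]; -11 [ 53. 105.  42.]; -8 [49. 92. 29.]; 1 [59. 78. 25.];
```

View pics/z5.png

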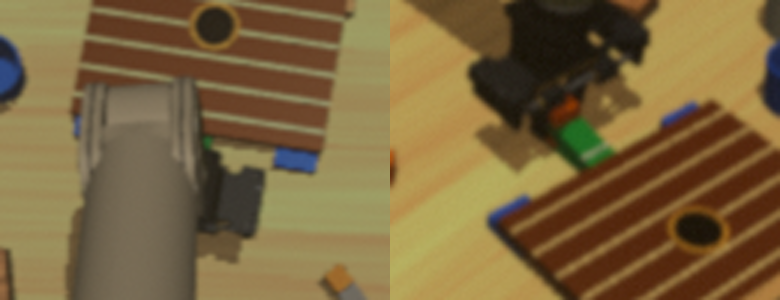

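>>> {"fn": "drive_tool", "kwargs": {
  "plan": [
    {"rx":0,"ry":-0.001,"rz":0,"x":0,"y":-0.001,"z":-0.001,"fingers":0.3},
    {"rx":0,"ry":-0.0015,"rz":0,"x":-0.002,"y":-0.001,"z":-0.001,"fingers":0.3},
    {"rx":0,"ry":-0.0015,"rz":0,"x":-0.004,"y":-0.001,"z":-0.001,"fingers":0.3},
    {"rx":0,"ry":-0.0015,"rz":0,"x":-0.004,"y":-0.001,"z":-0.001,"fingers":0.3}
  ]
}}

```text
time: 9.57
ee_pos: [0.5442, 0.1018, 0.0801]
eef_rot: [0.064, 0.998, -0.0, 0.001]
ft_force: [-13.0, 2.2, 12.1]
width: 0.0357
```

```bash
python3 go.py .5582 .1002 .080 172.6
```

```text
pos [0.5442 0.1018 0.0801] toolxyaw 172.67 tilt [-2.e-03 -1.e-04 -1.e+00] q [-0.607  0.415  0.403  1.882 -0.205  0.883  1.338] F [-13.    2.2  12.1] w 0.0357
shift [-0.0141  0.0002  0.0001] rot [-0.      0.0003  0.0002]
```

>>> {"fn": "drive_tool", "kwargs": {
  "plan": [
    {"rx":0,"ry":0,"rz":0,"x":-0.003,"y":0,"z":0,"fingers":0.3},
    {"rx":0,"ry":0,"rz":0,"x":-0.006,"y":0,"z":0,"fingers":0.3},
    {"rx":0,"ry":0,"rz":0,"x":-0.009,"y":0,"z":0,"fingers":0.3},
    {"rx":0,"ry":0,"rz":0,"x":-0.009,"y":0,"z":0,"fingers":0.3},
    {"rx":0,"ry":0,"rz":0,"x":-0.009,"y":0,"z":0,"fingers":0.3}
  ]
}}

```text
time: 10.2
ee_pos: [0.5535, 0.1005, 0.0801]
eef_rot: [0.064, 0.998, -0.0, 0.001]
ft_force: [-10.1, 2.3, 9.5]
width: 0.0358
```

```bash
python3 go.py .5582 .1002 .080 172.6; python3 chk.py 6
```

```text
pos [0.5535 0.1005 0.0801] toolxyaw 172.66 tilt [-2.8e-03 -2.0e-04 -1.0e+00] q [-0.597  0.431  0.402  1.859 -0.211  0.89   1.347] F [-10.1   2.3   9.5] w 0.0358
shift [-0.0047  0.0003  0.0001] rot [-0.      0.0005  0.0002]
top lift front mid 0.0049 back -0.0003 left/right 0.005 0.0048
scene lift front mid 0.0045 back 0.0001 left/right 0.0045 0.0045
-50 [67. 48. 26.]; -47 [56. 46. 28.]; -44 [67. 66. 41.]; -41 [72. 74. 47.]; -38 [66. 69. 44.]; -35 [58. 58. 35.]; -32 [64. 59. 39.]; -29 [71. 63. 43.]; -26 [70. 72. 45.]; -23 [62. 66. 40.]; -20 [43. 93. 36.]; -17 [ 32. 109.  35.]; -14 [ 40. 109.  36.]; -11 [ 36. 106.  34.]; -8 [52. 96. 33.]; -5 [58. 86. 28.]; 1 [66. 75. 26.];
```

View pics/z6.png

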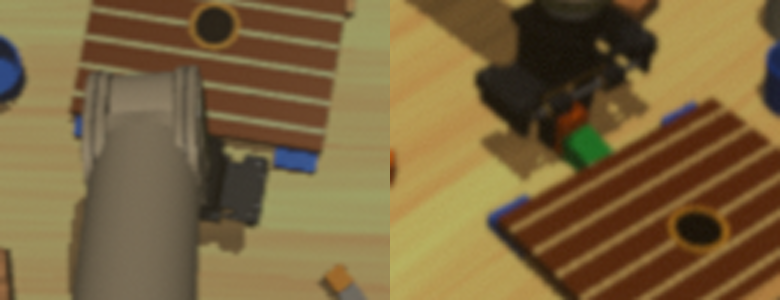

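>>> {"fn": "drive_tool", "kwargs": {
  "plan": [
    {"rx":0,"ry":0.0002,"rz":0,"x":-0.002,"y":0,"z":0,"fingers":0.3},
    {"rx":0,"ry":0.0003,"rz":0,"x":-0.004,"y":0,"z":0,"fingers":0.3},
    {"rx":0,"ry":0.0003,"rz":0,"x":-0.006,"y":0,"z":0,"fingers":0.3},
    {"rx":0,"ry":0.0003,"rz":0,"x":-0.006,"y":0,"z":0,"fingers":0.3},
    {"rx":0,"ry":0.0003,"rz":0,"x":-0.006,"y":0,"z":0,"fingers":0.3}
  ]
}}

```text
time: 10.92
ee_pos: [0.5594, 0.0997, 0.0801]
eef_rot: [0.064, 0.998, -0.0, 0.001]
ft_force: [-10.0, 1.9, 8.8]
width: 0.0356
```

```bash
python3 go.py .5582 .1002 .080 172.6; python3 chk.py 7; python3 chk.py 8 | grep lift; python3 go.py .5582 .1002 .080 172.6
```

```text
pos [0.5594 0.0997 0.0801] toolxyaw 172.66 tilt [-1.1e-03 -2.0e-04 -1.0e+00] q [-0.59   0.443  0.401  1.842 -0.215  0.898  1.354] F [-10.    1.9   8.8] w 0.0356
shift [0.0013 0.0003 0.0001] rot [-0.      0.0002  0.0002]
top lift front mid 0.0058 back 0.0002 left/right 0.0059 0.0056
scene lift front mid 0.0058 back 0.0001 left/right 0.0059 0.0057
-50 [113.  76.  45.]; -47 [115.  80.  48.]; -44 [66. 47. 24.]; -41 [47. 41. 24.]; -38 [78. 80. 50.]; -35 [73. 68. 47.]; -32 [71. 70. 47.]; -29 [54. 58. 34.]; -26 [68. 59. 41.]; -23 [69. 65. 42.]; -20 [74. 69. 46.]; -17 [62. 70. 41.]; -14 [44. 93. 36.]; -11 [ 41. 103.  34.]; -8 [47. 98. 32.]; 1 [98. 89. 38.]; 
top lift front mid 0.0060 back -0.0003 left/right 0.006 0.006
scene lift front mid 0.0057 back 0.0002 left/right 0.0058 0.0056
pos [0.5594 0.0997 0.0801] toolxyaw 172.65 tilt [-1.1e-03 -2.0e-04 -1.0e+00] q [-0.59   0.443  0.401  1.842 -0.215  0.898  1.354] F [-9.7  2.   8.9] w 0.0355
shift [0.0013 0.0004 0.0001] rot [-0.      0.0002  0.0001]
```

Run:
```python
from wfit import *
d0=pickle.load(open("d0.pkl","rb"));D=pickle.load(open("d8.pkl","rb"))
# front-side panel xy shift: image shift of inset/stripe patch vs predicted, via phase correlation on scene
for n in D:
    P=proj(d0[n],[.76,.07,.032])[0].astype(int);s=np.s_[P[1]-28:P[1]+28,P[0]-30:P[0]+30]
    g=[cv2.cvtColor(x[n]["color"],cv2.COLOR_RGB2GRAY)[s].astype(np.float32) for x in(d0,D)]
    print(n,cv2.phaseCorrelate(g[0],g[1],cv2.createHanningWindow((60,56),cv2.CV_32F)), "px/m x:",(proj(d0[n],[.77,.07,.034])-proj(d0[n],[.76,.07,.034]))*100)
cv2.imwrite("pics/s8.png",D["scene"]["color"][:,:,::-1])
```

```text
top ((0.10578887306788332, -0.717660861844422), 0.8728391848670112) px/m x: [[  11.02279954 -270.06595429]]
scene ((0.9367607335606678, -0.04957853506747156), 1.0135219144821166) px/m x: [[274.64090162 181.94453344]]
```

View pics/s8.png

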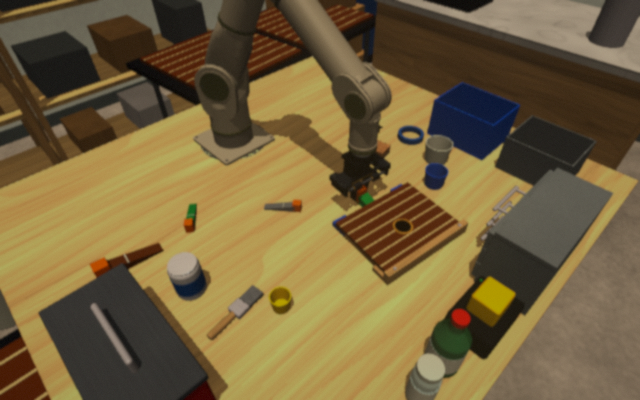

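View pics/z8.png

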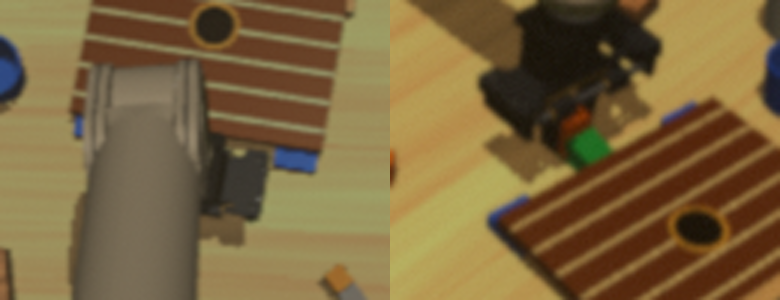

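```bash
python3 -c "
from bench import workorder;print(workorder.close_job())"
```

```text
the job is handed in; nothing more can be done
None
```

I gripped the larger green wedge by its orange grip and carried it above the bench past the grey wedge. I set it down flat with its tip 35 mm in front of the panel. Then I slid it straight in under the middle of the front edge and handed the job in while still holding it there, at about 11 s on the clock.

**Last checks before handing in:**
- **Lift:** the front edge is up 5.7–6.0 mm in both cameras, and even left to right within 0.3 mm. The back edge is unchanged.
- **Wedge position:** from the arm position, the tip is about 94 mm past the edge, which matches that lift. The white line had gone out of view at the edge.
- **Forces:** the wrist reads about 10 N from the push and 9 N vertically. Partway in, these rose to about 22 N and 26 N because the tool tilted slightly. I corrected the tilt and the downward pressure.
- **Panel:** it slid back about 2 mm, which is the gap it had to the fence. The robot did not touch it.
- **Other things:** they look undisturbed in the pictures; I did not measure them.

The first move call was refused as invalid and moved nothing.

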